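# Brush the broken firebrick out of the soldering hearth

## Task

Take the upright hand brush from its wooden rest and sweep the three broken pieces of firebrick off the soldering hearth's bed, from under the wire grate, over the front edge and into the steel pan below it. Move the scrap only with the brush, never with the gripper or the arm; leave the round white crucible on the bed where it stands, and do not disturb the other things on the bench. Then stand the brush upright in its rest again and let go.

Things in the scene. Friction and masses are not known exactly. Their poses are not given: they have to be found in the camera images.
- hearth: Fixed soldering hearth, turned by up to 0.15 rad. Origin at table level below the middle of the bed's front edge; x to the rear (away from the robot), y left. Flat dark brick bed, top 45 mm above the table, 230 mm deep (x 0 to 230), 370 wide, no front lip; rear lip 35 mm high at x over 202. Side walls, 320 mm apart inside, only at x 90 to 230 mm, carry a wire grate. The pan is part of it.
- bed_front (a point): Middle of the bed's front edge, on the bed's top surface; axes as the hearth. Three lanes across the bed (at about y = -100, 0 and 100 mm) hold, in any order: the crucible alone; scrap_b alone; scrap_a with scrap_c in front of it.
- grate_front (a point): Middle of the front edge of the rigid wire grate, at its underside: 90 mm behind and 165 mm above bed_front; axes as the hearth. The grate is 6 mm thick and covers the bed from here to the rear; in front of it nothing is above the bed.
- pan_in (a point): Centre of the floor of the open sheet-steel scrap pan that lies on the table against the bed's front edge; axes as the hearth. Inside 132 mm (x) by 364 mm (y), floor 4 mm and walls 36 mm above the table (9 mm below the bed's top).
- scrap_a: Loose pale broken piece of firebrick, 62 mm long (its y axis) x 27 mm x 24 mm high, about 60 g, lying on the bed below the front edge of the grate, its rear side up to 42 mm behind that edge, long side roughly parallel to the hearth's front edge (within 0.3 rad). Origin at the centre of its underside, z up.
- scrap_b: Like scrap_a: 64 mm (y) x 26 mm x 25 mm high, in another lane, also below the front edge of the grate. Origin at the centre of its underside.
- scrap_c: Like scrap_a: 60 mm (y) x 25 mm x 22 mm high, in the same lane as scrap_a, about 55 mm nearer the front edge, not under the grate. Origin at the centre of its underside.
- crucible: Loose white ceramic bowl, 66 mm across, 34 mm high, about 160 g, standing on the bed in the lane without scrap, below the front edge of the grate. Origin at the centre of its underside.
- brush: Loose stiff hand brush standing upright in the rest, 192 mm tall, 160 g. Origin at the centre of its lower end; z up along the handle, y along the head's width. Head (dark rigid bristles, then a wooden block) 84 mm wide (y) x 34 mm thick (x), z = 0 to 71 mm; above it a straight square wooden handle 25 x 25 mm (faces along x and y) up to z = 192 mm.
- brush_grip (a point): Point on the brush handle's axis 160 mm above the bristles' lower end, good to grip; axes as the brush.
- rest: Fixed shallow open wooden tray that the brush stands in, on the left or the right of the hearth: outside 72 (x) x 128 (y) x 20 mm high, walls 6 mm thick, inside 60 x 116 mm. Origin at the centre of its underside, inner floor 6 mm above it; the brush's width lies along its y.
- jar: Loose lidded glass jar, 72 mm across, 100 mm high, upright on the table at the other side from the brush rest. Bystander. Origin at the centre of its underside.
- cup: Loose red cup, 80 mm across, 110 mm high, left of the hearth's rear. Bystander. Origin at the centre of its underside.
- mandrel: Loose steel taper mandrel on a round foot 64 mm across, 162 mm high, upright, right of the hearth's rear. Bystander. Origin at the centre of its underside.
Things that resemble listed ones, but are neither listed nor needed, are in the scene too. Leave any pink look-alike of the scrap_a alone. Leave any purple look-alike of the brush alone.

How it is judged:
On the way, in this order (a step that is already met when the one before it is completed fails the run):
1. the brush is lifted clear of its rest, by 50 mm or more (z of brush in the frame of rest above 0.056 m), for 0.1 s.
2. all three scraps lie in the steel pan (x of scrap_a in the frame of pan_in between -0.066 and 0.066 m and y of scrap_a in the frame of pan_in between -0.182 and 0.182 m and z of scrap_a in the frame of pan_in between -0.01 and 0.055 m and x of scrap_b in the frame of pan_in between -0.066 and 0.066 m and y of scrap_b in the frame of pan_in between -0.182 and 0.182 m and z of scrap_b in the frame of pan_in between -0.01 and 0.055 m and x of scrap_c in the frame of pan_in between -0.066 and 0.066 m and y of scrap_c in the frame of pan_in between -0.182 and 0.182 m and z of scrap_c in the frame of pan_in between -0.01 and 0.055 m), for 0.2 s.
At the end, for the whole second after the job is handed in: All three scraps lie still in the steel pan (inside its outline, under 55 mm above its floor); the brush stands still, upright (within 0.12 rad), on the floor of its rest, within 25 mm (across) and 30 mm (along) of its centre; the crucible is within 12 mm of its start (all of step 2 and linear speed of each of scrap_a, scrap_b, scrap_c, brush below 0.02 m/s and x of brush in the frame of rest between -0.025 and 0.025 m and y of brush in the frame of rest between -0.03 and 0.03 m and z of brush in the frame of rest below 0.014 m and angle between brush's own z axis and vertical below 0.12 rad and distance of crucible from where it was at the start of the episode below 0.012 m); the robot touches nothing.
It fails at once if the gripper or the arm touches a scrap (contact force between any of the fingers, the arm and scrap_a above 0.5 N or contact force between any of the fingers, the arm and scrap_b above 0.5 N or contact force between any of the fingers, the arm and scrap_c above 0.5 N).
It fails at once if the crucible is shifted by more than 12 mm or tipped (distance of crucible from where it was at the start of the episode above 0.012 m or angle between crucible's own z axis and vertical above 0.3 rad).
It fails at once if the jar, cup or mandrel is shifted by more than 25 mm (distance of any of jar, cup, mandrel from where it was at the start of the episode above 0.025 m).
It also fails if it takes over 56 s, if anything falls off the work surface, if the arm or the gripper's body presses on something with over 40 N, if the wrist force passes 120 N, or if a joint passes its speed limit or range.

## Robot

A 6-joint arm with a two-finger parallel gripper is mounted at the origin on the work surface. World frame = base frame: x ahead of the robot, y to its left, z up, the work surface at z = 0. Lengths are in m, angles in rad, forces in N, time in s.
With the tool pointing down it reaches from about 0.3 to 0.95 m from the base axis. Payload 3.1 kg.
Tool frame: the origin (TCP) lies midway between the tips of the shut fingers; the grasp point (between the pads) lies 19 mm behind it (r.hold_point_z is the distance from the TCP to the grasp point, in m); z points along the fingers, y is the direction in which the jaws open and shut (so a half turn about z gives the same grasp; the last joint's range is limited). The gripper opens to 85 mm and grips with 20 to 120 N. Pads are 22 mm wide; open, the fingers measure 114 mm over their backs; the gripper's body (76 mm by 85 mm) begins 54 mm behind the grasp point. The pads swing forward as they close: fully open they stand 13 mm farther back than shut.
Start: joints at [1.087, 0.308, 1.634, -0, 1.2, -0.07], TCP at [0.251, 0.572, 0.231] pointing down, gripper open.
Joint ranges: [-3.06, 3.06], [-0.79, 1.96], [0.05, 2.63], [-1.19, 4.34], [0.05, 2.64], [-2.94, 2.94]. Speed limits (rad/s): [2.79, 2.79, 3.14, 3.14, 3.14, 3.14].

## Interface

Orientations are given as a 3x3 rotation matrix whose columns are the frame's x, y, z axes.
In Python, from cell import r, grab_frame gives the robot as it stands.
- The arm moves only by the shell command python3 -m jog 'ROWS' [FORCE]. ROWS is JSON, a list of rows, each an object of numbers: "grip": the finger opening in cm, from 0 to 8.54; "tx", "ty", "tz": the shift along the tool's x, y, z in cm; "twist": the turn about the tool's z in degrees. In form: [{"grip": .., "tx": .., "ty": .., "tz": .., "twist": ..}, ...]. A call has 1 to 20 rows; each row is the pose to reach, as a shift and turn from the pose commanded when the call began, along the tool's axes at that moment; what a row does not reach only later rows make up. A row lasts 1/12 s, in which the tool goes at most 41.7 mm and 7.16 degrees, less where a joint would pass 70% of its speed; a pose out of reach is approached as far as the arm can. A call with a gripper value outside its range is refused whole. The fingers move at their own pace and stop on an object; FORCE is the grip in N (left out, the last holds). Time passes only in rows, so rows that repeat a pose let the fingers close. It gives the time, the measured TCP pose, the force and the opening at its end, in the units of the state.
- r.observe(): the state, without advancing time (a new reading comes with each control period).
- grab_frame(name): name is "scene" or "top" or "wrist"; returns a dict with "color" (400x640x3 uint8, red, green, blue), "range_z" (400x640 float32, m along the optical axis (not along the pixel's ray), 0 where there is no reading), "fx", "fy", "cx", "cy" (pixels), "R" (3x3) and "t" (3): a world point X has camera coordinates R X + t. Camera axes: x right, y down, z forward; pixel columns grow to the right and rows downward; lengths in m; the calibration is good to about 2 mm. The wrist camera is an equidistant fisheye: a pixel r from the principal point sees the ray r / f radians off the axis. A picture is of the moment at which its call begins.
- r.finish_job(): hands the job in, once; it reports no verdict.
The state is a dict: "clock": time; "qpos": joint angles; "qvel": joint speeds; "effort": joint torques, N m; "tcp_pos": TCP position; "eef_rot": TCP orientation; "contact_force": force on the tool from outside, world axes, zero at the start; "ft_torque": the same for the moment, N m; "finger_gap": opening from 0.0 (shut) to 1.0 (fully open).
Only numpy, scipy, OpenCV 4.12 (cv2) and the standard library are available. Lean on these libraries where they do the work, as an engineer would, in place of code of your own. Each camera call takes 0.05 s, during which the arm holds its last target. There are 200 camera calls.

## Working session

There is one attempt and no reset: what is moved stays moved. The work goes in short steps, Python scripts to look and compute and a shell command to move; the robot and the scene stay as the last step left them, time stands still between calls to the robot, and variables do not carry over. Pictures are saved under pics/ and viewed, about 8 in all and at most 12, crops included, and the job is handed in when it is done.

```bash
ls; mkdir -p pics; python3 - <<'E'
from cell import r, grab_frame
import numpy as np, cv2, pickle
o=r.observe(); print({k:np.round(v,3).tolist() for k,v in o.items()})
for n in ("scene","top"):
    f=grab_frame(n); pickle.dump(f,open(f"{n}.pkl","wb"))
    cv2.imwrite(f"pics/{n}0.png",f["color"][:,:,::-1])
    print(n,f["fx"],f["cx"],f["cy"],np.round(f["R"],3).tolist(),np.round(f["t"],3), (f["range_z"]>0).mean())
E
```

```text
pics
{'clock': 0.0, 'qpos': [1.087, 0.309, 1.635, 0.0, 1.2, -0.07], 'qvel': [0.001, 0.001, -0.002, 0.001, 0.001, -0.001], 'effort': [0.0, -41.526, -27.666, -0.0, 0.011, -0.0], 'tcp_pos': [0.251, 0.572, 0.23], 'eef_rot': [[-0.916, 0.402, -0.001], [0.402, 0.916, -0.002], [0.0, -0.002, -1.0]], 'contact_force': [-0.683, 0.825, -0.282], 'ft_torque': [0.002, 0.042, 0.045], 'finger_gap': 1.003}
scene 489.56268775012927 316.85169653365926 195.78025259011665 [[0.684, 0.729, -0.001], [0.568, -0.534, -0.627], [-0.458, 0.429, -0.779]] [-0.331 -0.2    1.809] 0.995953125
top 411.1664653138999 310.3561701243856 201.25231443824444 [[0.002, -1.0, 0.013], [-0.997, -0.003, -0.074], [0.074, -0.013, -0.997]] [-0.031  0.505  1.314] 0.99602734375
```

View pics/scene0.png

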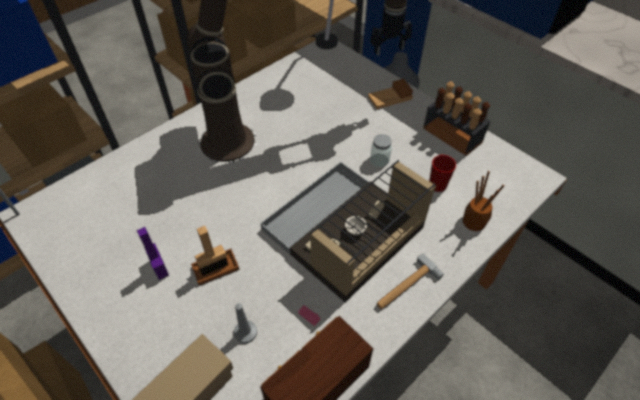

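View pics/top0.png

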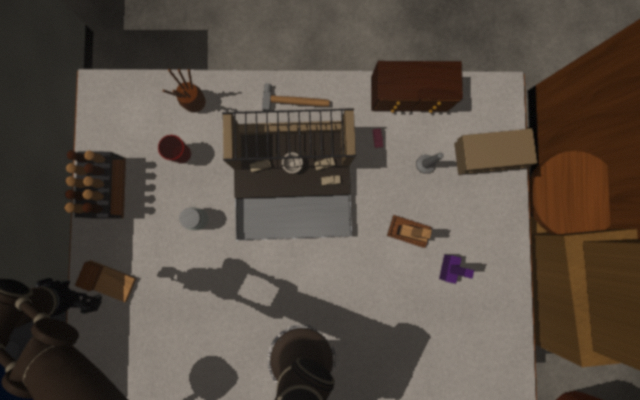

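The top image shows the hearth with its bed at (293,175) and the pan at (295,217). The rear of the hearth is up. The crucible is in the middle lane at (291,161). The pale pieces are at (260,165), (324,161) and (330,180).

Brush candidates:
- Wooden brush in a tray at (410,231).
- Purple look-alike at (456,268).
- Empty wooden thing at (105,281), far left.

By the description it is the wooden one. The pink scrap at (378,138) is to be left alone. Next I'll measure.

```bash
cat > h.py <<'E'
import numpy as np, cv2, pickle
def cloud(f):
    v,u=np.mgrid[0:400,0:640]; z=f["range_z"]
    P=np.dstack([(u-f["cx"])/f["fx"]*z,(v-f["cy"])/f["fy"]*z,z])
    W=(P-f["t"])@f["R"]; W[z==0]=np.nan; return W
def ray(f,uv,h):
    "pixel -> world point on plane z=h"
    uv=np.atleast_2d(uv).astype(float)
    d=np.c_[(uv[:,0]-f["cx"])/f["fx"],(uv[:,1]-f["cy"])/f["fy"],np.ones(len(uv))]@f["R"]
    c=-f["R"].T@f["t"]; return c+d*((h-c[2])/d[:,2])[:,None]
def proj(f,X):
    p=np.atleast_2d(X)@f["R"].T+f["t"]; return np.c_[p[:,0]/p[:,2]*f["fx"]+f["cx"],p[:,1]/p[:,2]*f["fy"]+f["cy"]]
E
python3 - <<'E'
from h import *
for n in ("top","scene"):
    f=pickle.load(open(n+".pkl","rb")); W=cloud(f)
    print(n,"table z",np.nanmedian(W[280:330,180:230,2]) if n=="top" else np.nanmedian(W[200:230,80:120,2]))
    if n=="top":
        for name,(u,v) in dict(pan=(295,217),bed=(260,187),crucrim=(291,152),a=(260,165),b=(324,161),c=(330,180),handle=(428,234),head=(405,229),wallL=(228,140),wallR=(348,140),jar=(190,216),cup=(174,147)).items(): print(name,np.round(W[v,u],3))
        H=W[...,2]; x,y=W[...,0],W[...,1]
        # pixel images of height in crop
        hc=np.clip(H/0.25,0,1)*255
        cv2.imwrite("pics/h.png",np.vstack([cv2.resize(f["color"][95:250,215:365,::-1],None,fx=5,fy=5,interpolation=cv2.INTER_CUBIC)[:, :]]) )
    else: cv2.imwrite("pics/s.png",cv2.resize(f["color"][150:300,180:440,::-1],None,fx=3,fy=3,interpolation=cv2.INTER_CUBIC))
f=pickle.load(open("top.pkl","rb")); g=pickle.load(open("scene.pkl","rb"))
a=cv2.resize(f["color"][100:250,220:360,::-1],None,fx=3.2,fy=3.2,interpolation=cv2.INTER_CUBIC)
b=cv2.resize(f["color"][200:260,375:445,::-1],None,fx=4.5,fy=4.5,interpolation=cv2.INTER_CUBIC)
im=np.zeros((a.shape[0],a.shape[1]+b.shape[1],3),np.uint8); im[:,:a.shape[1]]=a; im[:b.shape[0],a.shape[1]:]=b
im=cv2.convertScaleAbs(im,alpha=1.6); cv2.imwrite("pics/crop1.png",im); print(im.shape)
E
```

```text
top table z 0.0004950402261322128
pan [0.454 0.02  0.007]
bed [0.548 0.131 0.047]
crucrim [0.661 0.033 0.044]
a [0.615 0.129 0.071]
b [ 0.628 -0.072  0.072]
c [ 0.568 -0.091  0.067]
handle [ 0.401 -0.356  0.2  ]
head [ 0.415 -0.321  0.08 ]
wallL [0.661 0.202 0.217]
wallR [ 0.663 -0.133  0.211]
jar [0.453 0.335 0.099]
cup [0.682 0.417 0.013]
scene table z 0.0009804965515292207
(480, 763, 3)
```

View pics/crop1.png

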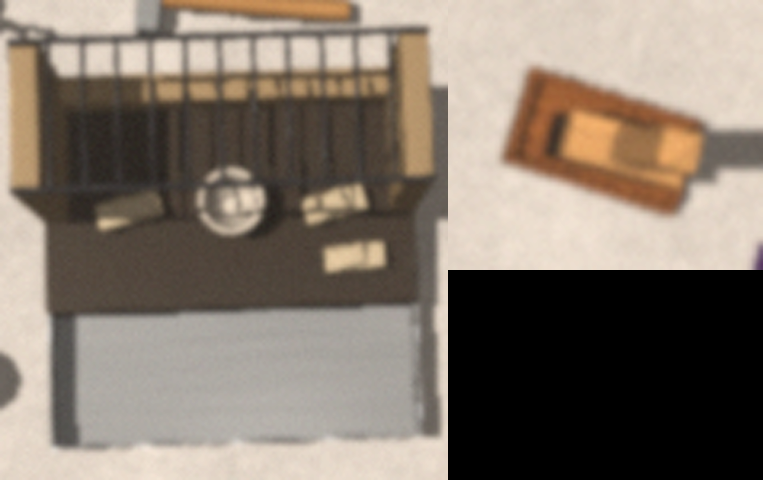

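The crop shows b alone in the left lane, the crucible in the middle, and a with c in front on the right. It also shows the wooden brush (dark bristles, pale handle) in its tray, so the brush choice is confirmed. Next I'll get the precise poses.

```bash
python3 - <<'E'
from h import *
f=pickle.load(open("top.pkl","rb")); g=pickle.load(open("scene.pkl","rb"))
for n,F in (("top",f),("scene",g)):
    W=cloud(F); x,y,z=W[...,0],W[...,1],W[...,2]
    hsv=cv2.cvtColor(F["color"],cv2.COLOR_RGB2HSV); Hh,S,V=[hsv[...,i].astype(int) for i in range(3)]
    near=(abs(x-.4)<.12)&(abs(y+.35)<.12)
    m=near&(z>.185)&(z<.215); p=W[m]; print(n,"handle top",m.sum(),np.round(np.nanmedian(p,0),4),cv2.minAreaRect(p[:,:2].astype(np.float32)*1000))
    m=near&(z>.06)&(z<.09); p=W[m]; print(" head top",m.sum(),cv2.minAreaRect(p[:,:2].astype(np.float32)*1000))
    m=near&(z>.012)&(z<.027)&(S>80); p=W[m]; print(" rest rim",m.sum(),cv2.minAreaRect(p[:,:2].astype(np.float32)*1000))
    hn=(abs(x-.6)<.25)&(abs(y-.03)<.23)
    # walls top
    for lo,hi,name in ((.12,.3,"L"),(-.2,-.07,"R")):
        m=hn&(z>.19)&(z<.24)&(y>lo)&(y<hi)&(S>60)&(V>70); p=W[m]
        if len(p)>5: print(" wall",name,len(p),np.round(np.median(p,0),3),cv2.minAreaRect(p[:,:2].astype(np.float32)*1000))
    # scraps: pale with z .06-.08
    m=hn&(z>.057)&(z<.085)&(V>70)&(x>.52)&(x<.68)
    k,lab,st,ce=cv2.connectedComponentsWithStats(m.astype(np.uint8))
    for i in range(1,k):
        if st[i,4]>15:
            p=W[lab==i]; print(" blob",st[i],np.round(np.median(p,0),3),cv2.minAreaRect(p[:,:2].astype(np.float32)*1000))
    # bed: points z .04-.05, front boundary per column
    m=hn&(z>.038)&(z<.052)
    if n=="top":
        E=[]
        for yy in np.arange(-.12,.17,.01):
            q=m&(abs(y-yy)<.004)
            if q.sum()>3: E.append((yy,np.percentile(x[q],1)))
        E=np.array(E); print(" bed front",np.round(E[::4],3).tolist(),np.polyfit(E[:,0],E[:,1],1), "bed y extents",np.nanmin(y[m&(x<.6)]),np.nanmax(y[m&(x<.6)]))
        m=hn&(z>-.0)&(z<.02)&(S<60)&(x>.35)&(x<.54); 
        m=hn&(z>.16)&(z<.235)&(V<60); 
        G=[]
        for yy in np.arange(-.1,.17,.01):
            q=m&(abs(y-yy)<.005)&(z<.222)
            if q.sum(): G.append((yy,np.min(x[q]),z[q].mean()))
        print(" grate front",np.round(G[::3],3).tolist())
E
```

```text
top handle top 136 [ 0.3979 -0.3565  0.1971] ((351.31103515625, -407.1216125488281), (185.17672729492188, 31.187837600708008), 46.71613693237305)
 head top 253 ((361.9996337890625, -393.59686279296875), (202.0924835205078, 50.66857147216797), 50.66109085083008)
 rest rim 241 ((384.9277648925781, -385.9029235839844), (225.89889526367188, 98.85371398925781), 56.533199310302734)
 wall L 395 [0.673 0.206 0.211] ((673.6619262695312, 206.43045043945312), (126.72274017333984, 23.765094757080078), 0.8284067511558533)
 wall R 428 [ 0.687 -0.137  0.211] ((682.9592895507812, -116.35885620117188), (135.955078125, 68.755859375), 1.9675794839859009)
 blob [290 153   8   4  24] [0.648 0.022 0.078] ((647.3635864257812, 23.776508331298828), (22.567855834960938, 7.8862762451171875), 83.47843933105469)
 blob [282 159  21  14 174] [0.613 0.024 0.072] ((613.6378784179688, 28.682649612426758), (62.5450325012207, 45.05551528930664), 88.97538757324219)
 blob [315 158  20  13 148] [ 0.622 -0.072  0.067] ((622.2093505859375, -72.7554931640625), (27.517412185668945, 61.061222076416016), 18.60283660888672)
 blo
[... 1581 characters left out ...]
0.2550048828125, 111.75188446044922), (24.040245056152344, 22.830379486083984), 17.72470474243164)
 blob [346 216  20  16 140] [0.61  0.043 0.069] ((619.79638671875, 38.49882507324219), (62.85089111328125, 32.01351547241211), 7.163183689117432)
 blob [345 222  16  13  70] [0.62  0.009 0.076] ((619.2015991210938, 11.603195190429688), (28.33420753479004, 55.646644592285156), 84.00054168701172)
 blob [331 238   9   7  29] [ 0.619 -0.051  0.067] ((613.8895263671875, -52.38612365722656), (28.815494537353516, 15.206323623657227), 5.524609565734863)
 blob [305 240   5   9  25] [ 0.565 -0.116  0.061] ((563.09716796875, -115.14776611328125), (11.993131637573242, 28.1807804107666), 47.567527770996094)
```

```bash
python3 - <<'E'
from h import *
f=pickle.load(open("top.pkl","rb")); g=pickle.load(open("scene.pkl","rb"))
p=ray(f,[(393.2,215.1),(387.2,235.6),(425.4,247.3),(432.1,226.7)],.018); print("rest corners",np.round(p,3).tolist(),p.mean(0))
for n,F in (("top",f),("scene",g)):
    W=cloud(F); x,y,z=W[...,0],W[...,1],W[...,2]
    hsv=cv2.cvtColor(F["color"],cv2.COLOR_RGB2HSV); Hh,S=hsv[...,0],hsv[...,1]
    near=(x>.32)&(x<.5)&(y<-.26)&(y>-.46)&(Hh<25)&(S>70)
    for nm,lo,hi in (("top",.185,.215),("head",.06,.085),("rim",.008,.03)):
        m=(near&(z>lo)&(z<hi)).astype(np.uint8); k,l,st,c=cv2.connectedComponentsWithStats(m); 
        if nm=="rim": q=W[m>0]
        else: i=1+np.argmax(st[1:,4]); q=W[l==i]
        print(n,nm,len(q),np.round(np.median(q,0),4),[np.round(a,1) for a in cv2.minAreaRect(q[:,:2].astype(np.float32)*1000)])
b=ray(f,[(260.5,165),(250.3,166),(271,164)],.06);print("b",np.round(b,3).tolist())
from cell import r; print(r.hold_point_z)
E
```

```text
rest corners [[0.461, -0.298, 0.018], [0.394, -0.278, 0.018], [0.357, -0.401, 0.018], [0.423, -0.424, 0.018]] [ 0.40888484 -0.35057219  0.018     ]
top top 92 [ 0.4035 -0.3503  0.1984] [array([ 403.2, -352. ]), array([26.1, 24.5]), np.float64(75.0)]
top head 170 [ 0.4061 -0.3308  0.0772] [array([ 403.4, -351.3]), array([84.1, 34. ]), np.float64(74.4)]
top rim 324 [ 0.4191 -0.3326  0.0183] [array([ 408.7, -349.4]), array([128.6,  72. ]), np.float64(72.1)]
scene top 83 [ 0.4077 -0.3522  0.1973] [array([ 404.7, -351.1]), array([24. , 25.5]), np.float64(70.0)]
scene head 301 [ 0.4111 -0.3571  0.0761] [array([ 405.1, -351.8]), array([83.5, 35.3]), np.float64(75.3)]
scene rim 386 [ 0.4251 -0.3542  0.0165] [array([ 409. , -349.3]), array([127. ,  76.5]), np.float64(73.2)]
b [[0.616, 0.128, 0.06], [0.613, 0.161, 0.06], [0.62, 0.095, 0.06]]
0.0187
```

Measured poses, consistent across both views:
- **Brush:** (0.404,-0.3515), yaw -15°.
- **Rest:** (0.409,-0.3495), yaw -17°. The sizes match.
- **Hearth:** (0.5206,0.029), yaw 0.032.

Plan: the tool can't tilt, so I'll grip the handle across its y faces and pivot the brush in the grip against the rest's front wall. The tilted head can then reach under the grate.

```bash
cat > w.py <<'E'
# python3 w.py X Y Z [tool-y angle deg]: world TCP target -> tool shift in cm from now
import sys,numpy as np
from cell import r
o=r.observe(); R=np.array(o["eef_rot"]); p=np.array(o["tcp_pos"])
ang=np.degrees(np.arctan2(R[1,1],R[0,1]))
print("clock",round(o["clock"],2),"tcp",p.round(4),"ytool",round(ang,2),"q",np.round(o["qpos"],2),"F",np.round(o["contact_force"],1),"T",np.round(o["ft_torque"],2),"gap",round(o["finger_gap"],3),"tilt z",R[:,2].round(3))
a=list(map(float,sys.argv[1:]))
if a:
    print("shift cm",(R.T@(np.array(a[:3])-p)*100).round(2), "twist", round(-(a[3]-ang),2) if len(a)>3 else "")
E
R='{"grip":6,"tx":-51.1,"ty":-78.4,"tz":0,"twist":-8.7}'
python3 -m jog '[{"grip":6,"tx":-51.1,"ty":-78.4,"tz":0,"twist":-8.7},{"grip":6,"tx":-51.1,"ty":-78.4,"tz":0,"twist":-8.7},{"grip":6,"tx":-51.1,"ty":-78.4,"tz":0,"twist":-8.7},{"grip":6,"tx":-51.1,"ty":-78.4,"tz":0,"twist":-8.7},{"grip":6,"tx":-51.1,"ty":-78.4,"tz":0,"twist":-8.7},{"grip":6,"tx":-51.1,"ty":-78.4,"tz":0,"twist":-8.7},{"grip":6,"tx":-51.1,"ty":-78.4,"tz":0,"twist":-8.7},{"grip":6,"tx":-51.1,"ty":-78.4,"tz":0,"twist":-8.7},{"grip":6,"tx":-51.1,"ty":-78.4,"tz":0,"twist":-8.7},{"grip":6,"tx":-51.1,"ty":-78.4,"tz":0,"twist":-8.7},{"grip":6,"tx":-51.1,"ty":-78.4,"tz":0,"twist":-8.7},{"grip":6,"tx":-51.1,"ty":-78.4,"tz":0,"twist":-8.7},{"grip":6,"tx":-51.1,"ty":-78.4,"tz":0,"twist":-8.7},{"grip":6,"tx":-51.1,"ty":-78.4,"tz":0,"twist":-8.7},{"grip":6,"tx":-51.1,"ty":-78.4,"tz":0,"twist":-8.7},{"grip":6,"tx":-51.1,"ty":-78.4,"tz":0,"twist":-8.7},{"grip":6,"tx":-51.1,"ty":-78.4,"tz":0,"twist":-8.7},{"grip":6,"tx":-51.1,"ty":-78.4,"tz":0,"twist":-8.7},{"grip":6,"tx":-51.1,"ty":-78.4,"tz":0,"twist":-8.7},{"grip":6,"tx":-51.1,"ty":-78.4,"tz":0,"twist":-8.7}]'; python3 w.py .404 -.3515 .231 75
```

```text
clock: 1.77
tcp_pos: [0.3867, -0.252, 0.2309]
eef_rot: [[-0.966, 0.26, -0.0], [0.26, 0.966, 0.0], [0.0, 0.0, -1.0]]
contact_force: [1.6, -0.1, 0.2]
finger_gap: 0.7
clock 1.77 tcp [ 0.3867 -0.252   0.2309] ytool 74.93 q [-0.67 -0.01  2.    0.    1.15 -1.98] F [ 1.6 -0.1  0.2] T [ 0.04 -0.07 -0.  ] gap 0.7 tilt z [-0.  0. -1.]
shift cm [-4.26 -9.16 -0.01] twist -0.07
```

```bash
python3 -m jog '[{"grip":6,"tx":-4.2,"ty":-9.1,"tz":0},{"grip":6,"tx":-4.2,"ty":-9.1,"tz":0},{"grip":6,"tx":-4.2,"ty":-9.1,"tz":0},{"grip":6,"tx":-4.2,"ty":-9.1,"tz":0},{"grip":6,"tx":-4.2,"ty":-9.1,"tz":2},{"grip":6,"tx":-4.2,"ty":-9.1,"tz":5},{"grip":6,"tx":-4.2,"ty":-9.1,"tz":8.4},{"grip":6,"tx":-4.2,"ty":-9.1,"tz":8.4},{"grip":6,"tx":-4.2,"ty":-9.1,"tz":8.4}]'; python3 w.py .404 -.3515 .147 75; python3 - <<'E'
from cell import grab_frame; import cv2
f=grab_frame("scene"); cv2.imwrite("pics/p5.png",cv2.resize(f["color"][170:310,130:310,::-1],None,fx=4,fy=4,interpolation=cv2.INTER_CUBIC))
E
```

```text
clock 1.77 tcp [ 0.3867 -0.252   0.2309] ytool 74.93 q [-0.67 -0.01  2.    0.    1.15 -1.98] F [ 1.6 -0.1  0.2] T [ 0.04 -0.07 -0.  ] gap 0.7 tilt z [-0.  0. -1.]
shift cm [-4.26 -9.16  8.39] twist -0.07invalid input
```

View pics/p5.png

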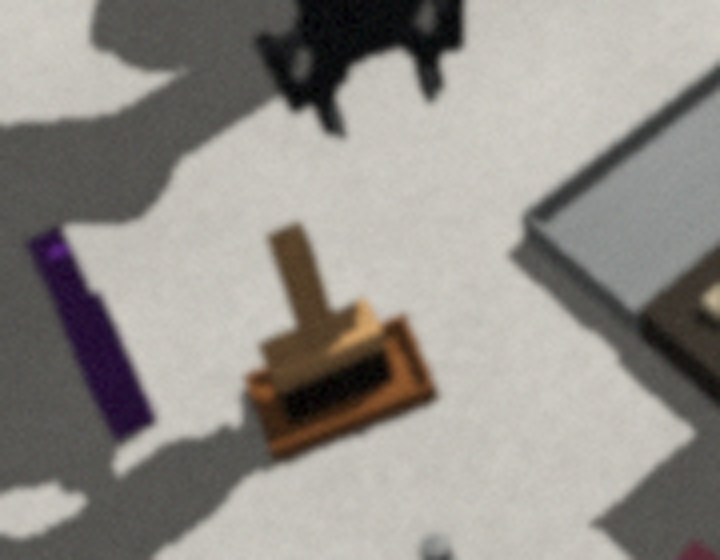

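The rows need every field, so the move was refused and the brush is still untouched at about (300,330) in the crop. I'll resend it with all the fields.

```bash
python3 -m jog '[{"grip":6,"tx":-4.2,"ty":-9.1,"tz":0,"twist":0},{"grip":6,"tx":-4.2,"ty":-9.1,"tz":0,"twist":0},{"grip":6,"tx":-4.2,"ty":-9.1,"tz":0,"twist":0},{"grip":6,"tx":-4.2,"ty":-9.1,"tz":0,"twist":0},{"grip":6,"tx":-4.2,"ty":-9.1,"tz":2,"twist":0},{"grip":6,"tx":-4.2,"ty":-9.1,"tz":5,"twist":0},{"grip":6,"tx":-4.2,"ty":-9.1,"tz":8.4,"twist":0},{"grip":6,"tx":-4.2,"ty":-9.1,"tz":8.4,"twist":0},{"grip":6,"tx":-4.2,"ty":-9.1,"tz":8.4,"twist":0}]'; python3 w.py .404 -.3515 .147 75
```

```text
clock: 2.57
tcp_pos: [0.4025, -0.3459, 0.1452]
eef_rot: [[-0.966, 0.258, -0.005], [0.258, 0.966, 0.005], [0.006, 0.004, -1.0]]
contact_force: [0.4, -0.2, 0.5]
finger_gap: 0.701
clock 2.57 tcp [ 0.4025 -0.3459  0.1452] ytool 75.03 q [-0.79  0.23  1.92  0.    0.99 -2.1 ] F [ 0.4 -0.2  0.5] T [-0.    0.   -0.01] gap 0.701 tilt z [-0.005  0.005 -1.   ]
shift cm [-0.29 -0.5  -0.18] twist 0.03
```

```bash
python3 -m jog '[{"grip":6,"tx":-0.2,"ty":-0.5,"tz":-0.1,"twist":0},{"grip":6,"tx":-0.2,"ty":-0.5,"tz":-0.1,"twist":0},{"grip":2,"tx":-0.2,"ty":-0.5,"tz":-0.1,"twist":0},{"grip":2,"tx":-0.2,"ty":-0.5,"tz":-0.1,"twist":0},{"grip":2,"tx":-0.2,"ty":-0.5,"tz":-0.1,"twist":0},{"grip":2,"tx":-0.2,"ty":-0.5,"tz":-0.1,"twist":0},{"grip":2,"tx":-0.2,"ty":-0.5,"tz":-0.1,"twist":0},{"grip":2,"tx":-0.2,"ty":-0.5,"tz":-0.1,"twist":0},{"grip":2,"tx":-0.2,"ty":-0.5,"tz":-0.1,"twist":0},{"grip":2,"tx":-0.2,"ty":-0.5,"tz":-0.1,"twist":0}]' 20; python3 w.py .404 -.3515 .147 75
```

```text
clock: 3.4
tcp_pos: [0.4054, -0.3544, 0.1492]
eef_rot: [[-0.966, 0.259, 0.001], [0.259, 0.966, -0.001], [-0.001, -0.001, -1.0]]
contact_force: [-0.7, 1.5, 5.7]
finger_gap: 0.293
clock 3.4 tcp [ 0.4054 -0.3544  0.1492] ytool 74.99 q [-0.8   0.24  1.91  0.    1.   -2.11] F [-0.7  1.5  5.7] T [ 0.13  0.04 -0.02] gap 0.293 tilt z [ 0.001 -0.001 -1.   ]
shift cm [0.21 0.25 0.22] twist -0.01
```

```bash
python3 -m jog '[{"grip":2,"tx":0,"ty":0,"tz":-0.3,"twist":0},{"grip":2,"tx":1.1,"ty":0,"tz":-0.3,"twist":0},{"grip":2,"tx":2.0,"ty":0,"tz":-0.35,"twist":0},{"grip":2,"tx":2.8,"ty":0,"tz":-0.4,"twist":0},{"grip":2,"tx":3.7,"ty":0,"tz":-0.37,"twist":0},{"grip":2,"tx":4.6,"ty":0,"tz":-0.25,"twist":0},{"grip":2,"tx":5.4,"ty":0,"tz":-0.15,"twist":0},{"grip":2,"tx":6.3,"ty":0,"tz":0,"twist":0},{"grip":2,"tx":7.1,"ty":0,"tz":0.25,"twist":0},{"grip":2,"tx":8.0,"ty":0,"tz":0.55,"twist":0},{"grip":2,"tx":8.8,"ty":0,"tz":0.85,"twist":0},{"grip":2,"tx":9.6,"ty":0,"tz":1.25,"twist":0},{"grip":2,"tx":10.4,"ty":0,"tz":1.7,"twist":0},{"grip":2,"tx":10.4,"ty":0,"tz":1.7,"twist":0},{"grip":2,"tx":10.4,"ty":0,"tz":1.7,"twist":0}]'; python3 w.py;  python3 - <<'E'
from cell import grab_frame; import cv2,pickle
f=grab_frame("scene"); pickle.dump(f,open("s2.pkl","wb")); cv2.imwrite("pics/p6.png",cv2.resize(f["color"][170:310,130:310,::-1],None,fx=4,fy=4,interpolation=cv2.INTER_CUBIC))
E
```

```text
clock: 4.65
tcp_pos: [0.303, -0.3262, 0.1305]
eef_rot: [[-0.966, 0.259, -0.003], [0.259, 0.966, 0.002], [0.003, 0.001, -1.0]]
contact_force: [-1.0, 0.2, -0.9]
finger_gap: 0.291
clock 4.65 tcp [ 0.303  -0.3262  0.1305] ytool 74.99 q [-0.92  0.1   2.12 -0.    0.93 -2.23] F [-1.   0.2 -0.9] T [ 0.05  0.07 -0.05] gap 0.291 tilt z [-0.003  0.002 -1.   ]
```

View pics/p6.png

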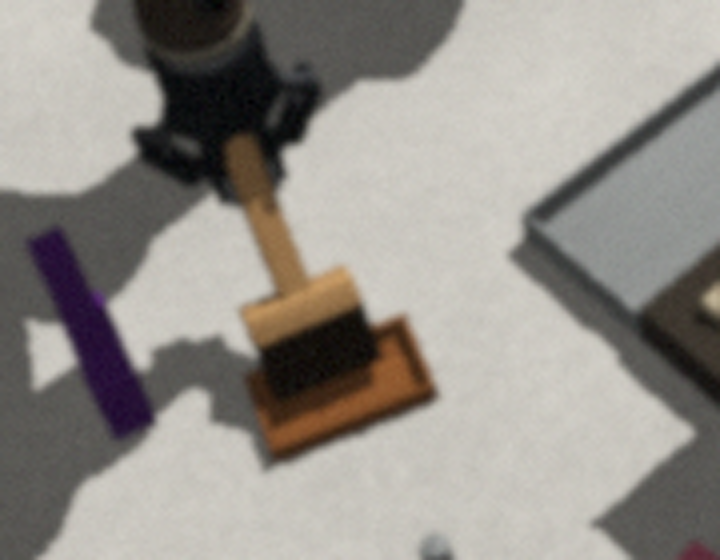

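The picture shows the brush pivoted in the grip, leaning toward the robot, with its head at (320,330) still over the tray. Next I'll grip hard, lift, and measure the tilt.

```bash
python3 -m jog '[{"grip":2,"tx":0,"ty":0,"tz":0,"twist":0},{"grip":2,"tx":0,"ty":0,"tz":-2,"twist":0},{"grip":2,"tx":0,"ty":0,"tz":-5,"twist":0},{"grip":2,"tx":0,"ty":0,"tz":-9,"twist":0},{"grip":2,"tx":0,"ty":0,"tz":-12,"twist":0},{"grip":2,"tx":0,"ty":0,"tz":-12,"twist":0},{"grip":2,"tx":0,"ty":0,"tz":-12,"twist":0}]' 120; python3 w.py; cat > tilt.py <<'E'
from h import *
from cell import r,grab_frame
import sys
o=r.observe(); R=np.array(o["eef_rot"]); g=np.array(o["tcp_pos"])-R[:,2]*r.hold_point_z
for n in sys.argv[1:] or ["scene"]:
    F=grab_frame(n); W=cloud(F); hsv=cv2.cvtColor(F["color"],cv2.COLOR_RGB2HSV)
    L=(W-g)@R  # tool frame, at grasp point: x ahead, y jaws, z down
    box=(abs(L[...,1])<.06)&(L[...,2]>.025)&(L[...,2]<.19)&(L[...,0]<.06)&(L[...,0]>-.17)&(W[...,2]>.055)
    m=box&(hsv[...,0]<25)&(hsv[...,1]>60)
    p=L[m]; 
    hd=p[p[:,2]<.085]; hd=hd[abs(hd[:,1])<.02]
    # handle axis from wood pts near |y|<12mm : PCA
    q=L[box]; 
    zb=np.arange(.03,.17,.02)
    print(n,len(p),len(q))
    for a in zb:
        s=q[(q[:,2]>a)&(q[:,2]<a+.02)]
        if len(s)>3: print("  z %.2f n%d x %.3f..%.3f y %.3f..%.3f"%(a+.01,len(s),*np.percentile(s[:,0],[3,97]),*np.percentile(s[:,1],[3,97])))
    s=q[(abs(q[:,1])<.035)&(q[:,2]>.09)]
    c=s.mean(0); u,d,vt=np.linalg.svd(s-c); print("  head face centre",c.round(3),"normal",vt[2].round(3),"rms",d[2]/len(s)**.5,"tilt deg",np.degrees(np.arctan2(abs(vt[2][2]),abs(vt[2][0]))), "lowest",q[:,2].max())
E
python3 tilt.py scene top
```

```text
clock: 5.28
tcp_pos: [0.3054, -0.3282, 0.2534]
eef_rot: [[-0.966, 0.258, 0.002], [0.258, 0.966, -0.004], [-0.003, -0.003, -1.0]]
contact_force: [1.0, 1.4, -2.0]
finger_gap: 0.274
clock 5.28 tcp [ 0.3054 -0.3282  0.2534] ytool 75.03 q [-0.92 -0.07  2.01 -0.    1.2  -2.23] F [ 1.   1.4 -2. ] T [0.02 0.1  0.02] gap 0.274 tilt z [ 0.002 -0.004 -1.   ]
scene 807 1025
  z 0.04 n95 x -0.059..-0.033 y -0.013..0.011
  z 0.06 n217 x -0.079..-0.052 y -0.039..0.036
  z 0.08 n296 x -0.092..-0.049 y -0.041..0.038
  z 0.10 n287 x -0.108..-0.086 y -0.040..0.038
  z 0.12 n107 x -0.113..-0.099 y -0.041..0.036
  head face centre [-0.1   -0.     0.104] normal [-0.76  -0.001 -0.649] rms 0.002767856021826955 tilt deg 40.503206865173745 lowest 0.12689284820184843
top 723 796
  z 0.04 n68 x -0.052..-0.021 y -0.012..0.013
  z 0.06 n178 x -0.074..-0.040 y -0.036..0.038
  z 0.08 n278 x -0.088..-0.045 y -0.039..0.042
  z 0.10 n158 x -0.103..-0.067 y -0.037..0.041
  z 0.12 n96 x -0.112..-0.078 y -0.037..0.041
  head face centre [-0.1    0.001  0.105] normal [0.792 0.01  0.61 ] rms 0.001657112298428077 tilt deg 37.62610010381197 lowest 0.13621790757243393
```

Both views give a tilt of about 38–40°. The lowest bristle edge is 85 mm behind the TCP and 118 mm below it. Next I'll move to in front of the right lane and turn to hearth yaw.

```bash
cat > hw.py <<'E'
# python3 hw.py XF HY H : bristle front edge at hearth x,y and height over bed (mm) -> tool shift
import sys,numpy as np,os
xf,hy,h=[float(a)/1000 for a in sys.argv[1:4]]
c,s=np.cos(.032),np.sin(.032); hx=xf-.085
os.system("python3 w.py %f %f %f 91.8"%(.5206+hx*c-hy*s,.0294+hx*s+hy*c,.045+h+.118))
E
python3 hw.py 40 -108 80
```

```text
clock 5.38 tcp [ 0.3037 -0.326   0.2499] ytool 75.02 q [-0.92 -0.07  2.01 -0.    1.2  -2.23] F [-0.6  0.4 -2.7] T [ 0.06  0.11 -0.03] gap 0.277 tilt z [-0.002  0.002 -1.   ]
shift cm [-10.58  28.3    0.71] twist -16.78
```

```bash
python3 -m jog '[{"grip":2,"tx":-1,"ty":3,"tz":0,"twist":0},{"grip":2,"tx":-2,"ty":6,"tz":0,"twist":-3},{"grip":2,"tx":-3.5,"ty":9.5,"tz":0,"twist":-6},{"grip":2,"tx":-5,"ty":13,"tz":0,"twist":-9},{"grip":2,"tx":-6.5,"ty":16.5,"tz":0,"twist":-12},{"grip":2,"tx":-8,"ty":20,"tz":0,"twist":-15},{"grip":2,"tx":-9,"ty":23,"tz":0,"twist":-16.8},{"grip":2,"tx":-10,"ty":26,"tz":0,"twist":-16.8},{"grip":2,"tx":-10.6,"ty":28,"tz":0,"twist":-16.8},{"grip":2,"tx":-10.6,"ty":28.3,"tz":0,"twist":-16.8},{"grip":2,"tx":-10.6,"ty":28.3,"tz":0,"twist":-16.8}]'; python3 hw.py 55 -108 34; python3 tilt.py top
```

```text
clock: 6.3
tcp_pos: [0.4788, -0.0798, 0.2487]
eef_rot: [[-0.999, -0.034, -0.006], [-0.034, 0.999, 0.001], [0.006, 0.001, -1.0]]
contact_force: [-0.3, 0.5, -1.5]
finger_gap: 0.274
clock 6.3 tcp [ 0.4788 -0.0798  0.2487] ytool 91.97 q [-0.25  0.02  1.93 -0.    1.19 -1.86] F [-0.3  0.5 -1.5] T [-0.02  0.1  -0.03] gap 0.274 tilt z [-0.006  0.001 -1.   ]
shift cm [-1.56 -0.03  5.16] twist 0.17
top 149 277
  z 0.04 n63 x -0.166..-0.135 y -0.057..0.052
  z 0.06 n121 x -0.168..-0.113 y -0.058..0.048
  z 0.08 n12 x -0.166..-0.050 y -0.058..0.021
  z 0.10 n34 x -0.159..-0.099 y -0.058..0.035
  z 0.12 n30 x -0.165..-0.107 y -0.056..0.035
  z 0.14 n4 x -0.141..-0.136 y -0.057..-0.054
  z 0.16 n8 x -0.154..-0.135 y -0.059..-0.053
  z 0.18 n5 x -0.166..-0.136 y -0.058..-0.053
  head face centre [-0.108 -0.013  0.111] normal [-0.787  0.002 -0.617] rms 0.001409385307329304 tilt deg 38.11672733550943 lowest 0.1895685314312613
```

```bash
python3 -m jog '[{"grip":2,"tx":-0.8,"ty":0,"tz":2,"twist":0},{"grip":2,"tx":-1.6,"ty":0,"tz":4,"twist":0},{"grip":2,"tx":-2.0,"ty":0,"tz":5.1,"twist":0},{"grip":2,"tx":-3.0,"ty":0,"tz":5.1,"twist":0},{"grip":2,"tx":-4.5,"ty":0,"tz":5.1,"twist":0},{"grip":2,"tx":-6,"ty":0,"tz":5.1,"twist":0},{"grip":2,"tx":-7.5,"ty":0,"tz":5.1,"twist":0},{"grip":2,"tx":-9,"ty":0,"tz":5.1,"twist":0},{"grip":2,"tx":-10,"ty":0,"tz":5.1,"twist":0},{"grip":2,"tx":-10,"ty":0,"tz":5.1,"twist":0},{"grip":2,"tx":-10,"ty":0,"tz":5.1,"twist":0}]'; python3 hw.py 150 -108 4; python3 - <<'E'
from cell import grab_frame; import cv2,numpy as np
a=grab_frame("top")["color"][100:250,220:370,::-1]; b=grab_frame("scene")["color"][150:300,260:440,::-1]
z=lambda i:cv2.convertScaleAbs(cv2.resize(i,None,fx=2.4,fy=2.4,interpolation=cv2.INTER_CUBIC),alpha=1.5)
cv2.imwrite("pics/p7.png",np.hstack([z(a),z(b)]))
E
```

```text
clock: 7.27
tcp_pos: [0.58, -0.0786, 0.2004]
eef_rot: [[-1.0, -0.031, -0.001], [-0.031, 1.0, -0.0], [0.001, -0.0, -1.0]]
contact_force: [0.2, 0.4, -2.2]
finger_gap: 0.28
clock 7.27 tcp [ 0.58   -0.0786  0.2004] ytool 91.77 q [-0.21  0.26  1.76 -0.    1.12 -1.81] F [ 0.2  0.4 -2.2] T [0.02 0.19 0.  ] gap 0.28 tilt z [-0.001 -0.    -1.   ]
shift cm [-0.91  0.18  3.34] twist -0.03
```

View pics/p7.png

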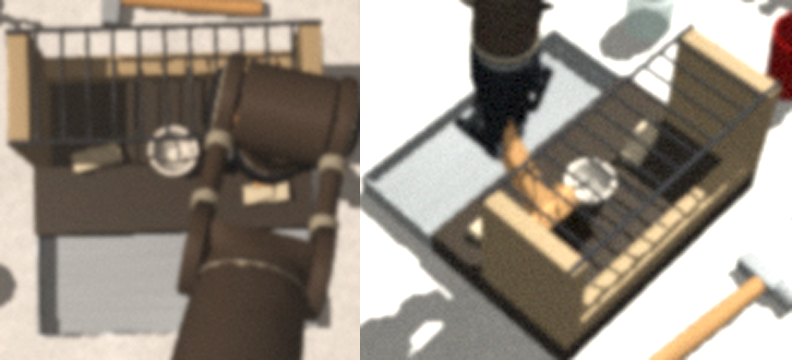

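The head is under the grate (right panel, about (550,190)), the crucible is unmoved and nothing is touched. Next I'll lower the brush behind scrap_a and sweep.

```bash
python3 -m jog '[{"grip":2,"tx":-0.4,"ty":0.2,"tz":1,"twist":0},{"grip":2,"tx":-0.9,"ty":0.2,"tz":2,"twist":0},{"grip":2,"tx":-0.9,"ty":0.2,"tz":3.2,"twist":0},{"grip":2,"tx":-0.9,"ty":0.2,"tz":3.2,"twist":0},{"grip":2,"tx":-0.9,"ty":0.2,"tz":3.2,"twist":0}]'; python3 hw.py 150 -108 4; python3 hw.py -30 -108 4;
```

```text
clock: 7.78
tcp_pos: [0.588, -0.0756, 0.1668]
eef_rot: [[-1.0, -0.031, -0.003], [-0.031, 1.0, 0.001], [0.003, 0.001, -1.0]]
contact_force: [0.7, -0.2, -1.1]
finger_gap: 0.275
clock 7.78 tcp [ 0.588  -0.0756  0.1668] ytool 91.8 q [-0.2   0.32  1.76 -0.    1.07 -1.8 ] F [ 0.7 -0.2 -1.1] T [ 0.01  0.07 -0.05] gap 0.275 tilt z [-0.003  0.001 -1.   ]
shift cm [-0.1  -0.09 -0.02] twist -0.0
clock 7.78 tcp [ 0.588  -0.0756  0.1668] ytool 91.8 q [-0.2   0.32  1.76 -0.    1.07 -1.8 ] F [ 0.7 -0.2 -1.1] T [ 0.01  0.07 -0.05] gap 0.275 tilt z [-0.003  0.001 -1.   ]
shift cm [17.9  -0.1   0.03] twist -0.0
```

```bash
python3 -m jog '[{"grip":2,"tx":1,"ty":-0.1,"tz":0,"twist":0},{"grip":2,"tx":2,"ty":-0.1,"tz":0,"twist":0},{"grip":2,"tx":3,"ty":-0.1,"tz":0,"twist":0},{"grip":2,"tx":4,"ty":-0.1,"tz":0,"twist":0},{"grip":2,"tx":5,"ty":-0.1,"tz":0,"twist":0},{"grip":2,"tx":6,"ty":-0.1,"tz":0,"twist":0},{"grip":2,"tx":7,"ty":-0.1,"tz":0,"twist":0},{"grip":2,"tx":8,"ty":-0.1,"tz":0,"twist":0},{"grip":2,"tx":9,"ty":-0.1,"tz":0,"twist":0},{"grip":2,"tx":10,"ty":-0.1,"tz":0,"twist":0},{"grip":2,"tx":11,"ty":-0.1,"tz":0,"twist":0},{"grip":2,"tx":12,"ty":-0.1,"tz":0,"twist":0},{"grip":2,"tx":13,"ty":-0.1,"tz":0,"twist":0},{"grip":2,"tx":14,"ty":-0.1,"tz":0,"twist":0},{"grip":2,"tx":15,"ty":-0.1,"tz":0,"twist":0},{"grip":2,"tx":16,"ty":-0.1,"tz":0,"twist":0},{"grip":2,"tx":17,"ty":-0.1,"tz":0,"twist":0},{"grip":2,"tx":18,"ty":-0.1,"tz":0,"twist":0},{"grip":2,"tx":18.5,"ty":-0.1,"tz":0,"twist":0},{"grip":2,"tx":18.5,"ty":-0.1,"tz":0,"twist":0}]'
python3 -m jog '[{"grip":2,"tx":0,"ty":0,"tz":-3,"twist":0},{"grip":2,"tx":0,"ty":0,"tz":-6,"twist":0},{"grip":2,"tx":0,"ty":0,"tz":-8,"twist":0},{"grip":2,"tx":0,"ty":0,"tz":-8,"twist":0}]'; cat > look.py <<'E'
from h import *; from cell import grab_frame; import sys
F=[grab_frame("top"),grab_frame("scene")]
a=F[0]["color"][100:250,220:370,::-1]; b=F[1]["color"][150:300,260:440,::-1]
z=lambda i:cv2.convertScaleAbs(cv2.resize(i,None,fx=2.4,fy=2.4,interpolation=cv2.INTER_CUBIC),alpha=1.5)
cv2.imwrite(sys.argv[1],np.hstack([z(a),z(b)]))
c,s=np.cos(.032),np.sin(.032)
for n,f in zip(("top","scene"),F):
    W=cloud(f); hs=cv2.cvtColor(f["color"],cv2.COLOR_RGB2HSV); x=W[...,0]-.5206; y=W[...,1]-.0294
    hx=c*x+s*y; hy=-s*x+c*y; z_=W[...,2]
    m=((hx>-.16)&(hx<.13)&(abs(hy)<.19)&(z_>.015)&(z_<.1)&(hs[...,2]>75)&(hs[...,0]<32)&(hs[...,1]>25)).astype(np.uint8)
    k,l,st,_=cv2.connectedComponentsWithStats(m)
    for i in range(1,k):
        if st[i,4]>20: q=l==i; print(n,st[i,4],"hx %.3f hy %.3f z %.3f"%(np.median(hx[q]),np.median(hy[q]),np.median(z_[q])))
E
python3 look.py pics/p8.png; python3 hw.py 40 102 80
```

```text
clock: 9.45
tcp_pos: [0.4017, -0.0823, 0.1674]
eef_rot: [[-1.0, -0.031, -0.003], [-0.031, 1.0, 0.001], [0.003, 0.001, -1.0]]
contact_force: [-0.0, -0.3, -2.4]
finger_gap: 0.272
clock: 9.78
tcp_pos: [0.4076, -0.0838, 0.253]
eef_rot: [[-0.999, -0.031, 0.009], [-0.031, 1.0, -0.003], [-0.009, -0.003, -1.0]]
contact_force: [0.8, -0.6, -1.2]
finger_gap: 0.278
top 241 hx 0.095 hy -0.004 z 0.064
top 33 hx 0.048 hy 0.182 z 0.047
top 40 hx 0.086 hy 0.116 z 0.064
top 35 hx -0.044 hy -0.066 z 0.032
scene 58 hx 0.091 hy 0.116 z 0.065
scene 50 hx 0.104 hy 0.076 z 0.066
scene 148 hx 0.092 hy 0.011 z 0.066
scene 31 hx 0.096 hy 0.046 z 0.048
scene 161 hx -0.052 hy -0.083 z 0.031
scene 83 hx 0.095 hy -0.019 z 0.070
scene 100 hx -0.028 hy -0.133 z 0.030
scene 43 hx 0.070 hy -0.076 z 0.046
clock 9.88 tcp [ 0.4045 -0.0827  0.2485] ytool 91.79 q [-0.31 -0.14  2.08 -0.    1.2  -1.91] F [-0.3  1.1 -1.3] T [0.   0.17 0.04] gap 0.278 tilt z [ 0.001 -0.    -1.   ]
shift cm [-7.45 21.04  0.55] twist -0.01
```

View pics/p8.png

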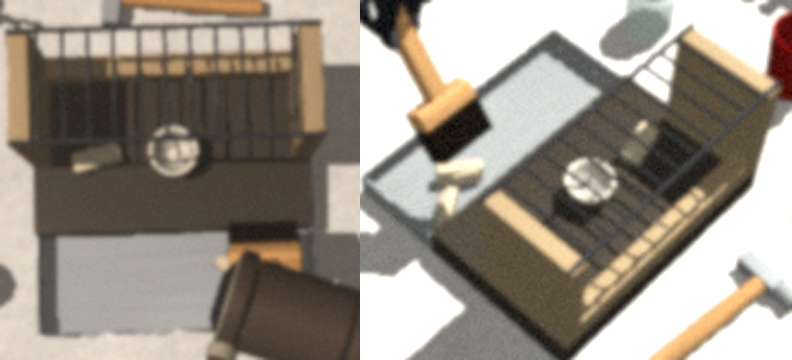

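Both right-lane pieces are in the pan (right panel, (460,172) and (447,202)), and the crucible is unmoved. Next is the left lane.

```bash
python3 -m jog '[{"grip":2,"tx":0,"ty":3,"tz":0,"twist":0},{"grip":2,"tx":-1,"ty":6,"tz":0,"twist":0},{"grip":2,"tx":-2,"ty":9.5,"tz":0,"twist":0},{"grip":2,"tx":-3.5,"ty":13,"tz":0,"twist":0},{"grip":2,"tx":-5,"ty":16.5,"tz":0,"twist":0},{"grip":2,"tx":-6.5,"ty":19.5,"tz":0,"twist":0},{"grip":2,"tx":-7.4,"ty":21,"tz":0,"twist":0},{"grip":2,"tx":-8.2,"ty":21,"tz":2.5,"twist":0},{"grip":2,"tx":-9,"ty":21,"tz":4.9,"twist":0},{"grip":2,"tx":-10.4,"ty":21,"tz":5.1,"twist":0},{"grip":2,"tx":-11.9,"ty":21,"tz":5.1,"twist":0},{"grip":2,"tx":-13.4,"ty":21,"tz":5.1,"twist":0},{"grip":2,"tx":-14.9,"ty":21,"tz":5.1,"twist":0},{"grip":2,"tx":-16.4,"ty":21,"tz":5.1,"twist":0},{"grip":2,"tx":-17.4,"ty":21,"tz":5.1,"twist":0},{"grip":2,"tx":-17.4,"ty":21,"tz":5.1,"twist":0},{"grip":2,"tx":-17.4,"ty":21,"tz":5.1,"twist":0}]'; python3 hw.py 150 102 4
```

```text
clock: 11.3
tcp_pos: [0.5702, 0.1325, 0.1954]
eef_rot: [[-1.0, -0.031, -0.004], [-0.031, 1.0, -0.001], [0.004, -0.0, -1.0]]
contact_force: [-0.6, -0.6, -0.9]
finger_gap: 0.276
clock 11.3 tcp [0.5702 0.1325 0.1954] ytool 91.78 q [ 0.15  0.27  1.76  0.    1.12 -1.45] F [-0.6 -0.6 -0.9] T [-0.02  0.14  0.05] gap 0.276 tilt z [-0.004 -0.001 -1.   ]
shift cm [-1.22  0.05  2.84] twist -0.02
```

```bash
python3 -m jog '[{"grip":2,"tx":-0.6,"ty":0,"tz":0.2,"twist":0},{"grip":2,"tx":-1.0,"ty":0,"tz":1.2,"twist":0},{"grip":2,"tx":-1.2,"ty":0,"tz":2.7,"twist":0},{"grip":2,"tx":-1.2,"ty":0,"tz":2.8,"twist":0},{"grip":2,"tx":-1.2,"ty":0,"tz":2.8,"twist":0}]'; python3 hw.py 150 102 4
python3 -m jog '[{"grip":2,"tx":1,"ty":0,"tz":0,"twist":0},{"grip":2,"tx":2,"ty":0,"tz":0,"twist":0},{"grip":2,"tx":3,"ty":0,"tz":0,"twist":0},{"grip":2,"tx":4,"ty":0,"tz":0,"twist":0},{"grip":2,"tx":5,"ty":0,"tz":0,"twist":0},{"grip":2,"tx":6,"ty":0,"tz":0,"twist":0},{"grip":2,"tx":7,"ty":0,"tz":0,"twist":0},{"grip":2,"tx":8,"ty":0,"tz":0,"twist":0},{"grip":2,"tx":9,"ty":0,"tz":0,"twist":0},{"grip":2,"tx":10,"ty":0,"tz":0,"twist":0},{"grip":2,"tx":11,"ty":0,"tz":0,"twist":0},{"grip":2,"tx":12,"ty":0,"tz":0,"twist":0},{"grip":2,"tx":13,"ty":0,"tz":0,"twist":0},{"grip":2,"tx":14,"ty":0,"tz":0,"twist":0},{"grip":2,"tx":15,"ty":0,"tz":0,"twist":0},{"grip":2,"tx":16,"ty":0,"tz":0,"twist":0},{"grip":2,"tx":17,"ty":0,"tz":0,"twist":0},{"grip":2,"tx":18,"ty":0,"tz":0,"twist":0},{"grip":2,"tx":18.5,"ty":0,"tz":0,"twist":0},{"grip":2,"tx":18.5,"ty":0,"tz":0,"twist":0}]'
python3 -m jog '[{"grip":2,"tx":0,"ty":0,"tz":-3,"twist":0},{"grip":2,"tx":0,"ty":0,"tz":-6,"twist":0},{"grip":2,"tx":0,"ty":0,"tz":-8,"twist":0},{"grip":2,"tx":0,"ty":0,"tz":-8,"twist":0}]'
python3 look.py pics/p9.png; python3 w.py .31 -.32 .25 72.7
```

```text
clock: 11.72
tcp_pos: [0.5818, 0.1329, 0.1674]
eef_rot: [[-1.0, -0.031, -0.004], [-0.031, 1.0, -0.001], [0.004, -0.0, -1.0]]
contact_force: [-0.8, -0.3, -0.8]
finger_gap: 0.278
clock 11.72 tcp [0.5818 0.1329 0.1674] ytool 91.79 q [ 0.15  0.32  1.75  0.    1.07 -1.45] F [-0.8 -0.3 -0.8] T [-0.01  0.13 -0.02] gap 0.278 tilt z [-0.004 -0.001 -1.   ]
shift cm [-0.06  0.05  0.04] twist -0.01
clock: 13.38
tcp_pos: [0.3967, 0.1272, 0.1688]
eef_rot: [[-0.999, -0.032, -0.002], [-0.032, 1.0, -0.0], [0.002, -0.0, -1.0]]
contact_force: [-0.1, 0.2, -0.9]
finger_gap: 0.276
clock: 13.72
tcp_pos: [0.4027, 0.1282, 0.2545]
eef_rot: [[-0.999, -0.031, 0.011], [-0.031, 1.0, 0.002], [-0.011, 0.002, -1.0]]
contact_force: [0.6, 0.3, -0.7]
finger_gap: 0.274
top 22 hx 0.126 hy -0.011 z 0.078
top 246 hx 0.095 hy -0.004 z 0.063
top 33 hx 0.049 hy 0.183 z 0.046
top 117 hx -0.029 hy -0.134 z 0.030
top 127 hx -0.054 hy -0.082 z 0.032
scene 100 hx -0.015 hy 0.094 z 0.034
scene 144 hx 0.092 hy 0.012 z 0.066
scene 33 hx 0.095 hy 0.043 z 0.056
scene 160 hx -0.052 hy -0.084 z 0.030
scene 92 hx 0.096 hy -0.019 z 0.069
scene 118 hx -0.025 hy -0.138 z 0.031
scene 36 hx 0.073 hy -0.076 z 0.046
clock 13.82 tcp [0.3994 0.1275 0.2499] ytool 91.79 q [ 0.21 -0.13  2.07 -0.    1.2  -1.4 ] F [ 0.4  0.3 -1.6] T [-0.02  0.16  0.01] gap 0.274 tilt z [ 0.002  0.    -1.   ]
shift cm [ 10.33 -44.45  -0.05] twist 19.09
```

View pics/p9.png

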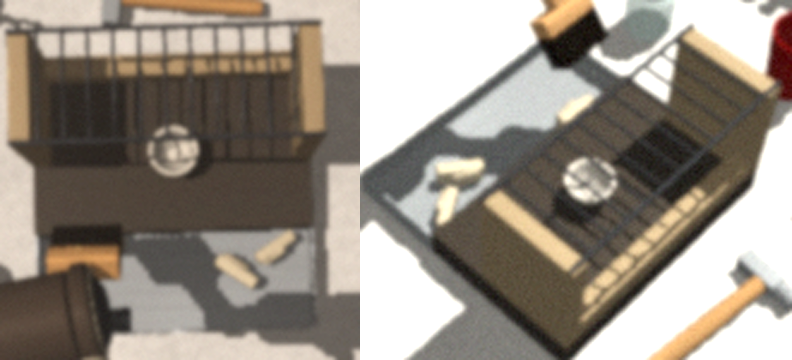

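All three pieces are in the pan and the crucible is unmoved. To re-straighten the brush I'll press its rear face against the fixed left side of the bed (45 mm high), which is a flat stop at vertical. First I'll turn the tool by 90°.

```bash
python3 -m jog '[{"grip":2,"tx":0,"ty":1,"tz":0,"twist":7},{"grip":2,"tx":0,"ty":2.5,"tz":0,"twist":14},{"grip":2,"tx":0,"ty":4,"tz":0,"twist":21},{"grip":2,"tx":0,"ty":6,"tz":0,"twist":28},{"grip":2,"tx":0,"ty":8,"tz":0,"twist":35},{"grip":2,"tx":0,"ty":10,"tz":0,"twist":42},{"grip":2,"tx":0,"ty":12,"tz":0,"twist":49},{"grip":2,"tx":0,"ty":14,"tz":0,"twist":56},{"grip":2,"tx":0,"ty":16,"tz":0,"twist":63},{"grip":2,"tx":0,"ty":18,"tz":0,"twist":70},{"grip":2,"tx":-1,"ty":20,"tz":0,"twist":77},{"grip":2,"tx":-3,"ty":21.5,"tz":0,"twist":84},{"grip":2,"tx":-6,"ty":22.5,"tz":0,"twist":90},{"grip":2,"tx":-9,"ty":22.5,"tz":0,"twist":90},{"grip":2,"tx":-12,"ty":22.5,"tz":0,"twist":90},{"grip":2,"tx":-15,"ty":22.5,"tz":0,"twist":90},{"grip":2,"tx":-15,"ty":22.5,"tz":0,"twist":90},{"grip":2,"tx":-15,"ty":22.5,"tz":0,"twist":90}]'; python3 w.py .5555 .3477 .124 1.8; python3 tilt.py scene
```

```text
clock: 15.32
tcp_pos: [0.5417, 0.356, 0.2457]
eef_rot: [[-0.029, 1.0, -0.004], [1.0, 0.029, -0.002], [-0.002, -0.004, -1.0]]
contact_force: [-0.6, -0.7, -2.3]
finger_gap: 0.276
clock 15.32 tcp [0.5417 0.356  0.2457] ytool 1.69 q [0.51 0.34 1.56 0.   1.25 0.48] F [-0.6 -0.7 -2.3] T [0.11 0.07 0.  ] gap 0.276 tilt z [-0.004 -0.002 -1.   ]
shift cm [-0.85  1.41 12.16] twist -0.11
scene 514 791
  z 0.04 n90 x -0.147..-0.023 y -0.013..0.058
  z 0.06 n174 x -0.084..-0.046 y -0.037..0.041
  z 0.08 n227 x -0.096..-0.052 y -0.041..0.040
  z 0.10 n210 x -0.112..-0.073 y -0.041..0.039
  z 0.12 n63 x -0.162..-0.079 y -0.041..0.057
  z 0.16 n4 x -0.166..-0.162 y 0.057..0.059
  head face centre [-0.102 -0.002  0.103] normal [-0.78   0.016 -0.626] rms 0.003241641423894699 tilt deg 38.72525053198802 lowest 0.18802486112202152
```

```bash
python3 -m jog '[{"grip":2,"tx":-0.2,"ty":1.4,"tz":2,"twist":0},{"grip":2,"tx":-0.4,"ty":1.4,"tz":5,"twist":0},{"grip":2,"tx":-0.5,"ty":1.4,"tz":8,"twist":0},{"grip":2,"tx":-0.5,"ty":1.4,"tz":10.5,"twist":0},{"grip":2,"tx":-0.5,"ty":1.4,"tz":12,"twist":0},{"grip":2,"tx":-0.5,"ty":1.4,"tz":12,"twist":0},{"grip":2,"tx":-0.5,"ty":1.4,"tz":12,"twist":0}]'; python3 w.py .556 .3277 .124 1.8
```

```text
clock: 15.95
tcp_pos: [0.5532, 0.3518, 0.1275]
eef_rot: [[-0.032, 0.999, -0.004], [0.999, 0.032, -0.002], [-0.002, -0.004, -1.0]]
contact_force: [0.8, 0.5, -0.7]
finger_gap: 0.277
clock 15.95 tcp [0.5532 0.3518 0.1275] ytool 1.83 q [0.5  0.47 1.63 0.   1.04 0.47] F [ 0.8  0.5 -0.7] T [ 0.08 -0.04 -0.  ] gap 0.277 tilt z [-0.004 -0.002 -1.   ]
shift cm [-2.42  0.2   0.35] twist 0.03
```

```bash
python3 -m jog '[{"grip":2,"tx":-1.2,"ty":0,"tz":0.3,"twist":0},{"grip":2,"tx":-2.4,"ty":0,"tz":0.3,"twist":0},{"grip":2,"tx":-3.3,"ty":0,"tz":-0.4,"twist":0},{"grip":2,"tx":-4.2,"ty":0,"tz":-1.2,"twist":0},{"grip":2,"tx":-5.2,"ty":0,"tz":-1.85,"twist":0},{"grip":2,"tx":-6.3,"ty":0,"tz":-2.45,"twist":0},{"grip":2,"tx":-7.3,"ty":0,"tz":-2.85,"twist":0},{"grip":2,"tx":-8.3,"ty":0,"tz":-3.2,"twist":0},{"grip":2,"tx":-9.4,"ty":0,"tz":-3.4,"twist":0},{"grip":2,"tx":-10.5,"ty":0,"tz":-3.6,"twist":0},{"grip":2,"tx":-10.8,"ty":0,"tz":-3.6,"twist":0},{"grip":2,"tx":-10.8,"ty":0,"tz":-3.6,"twist":0}]' 20; python3 w.py; python3 tilt.py scene; python3 - <<'E'
from cell import grab_frame; import cv2
f=grab_frame("scene"); cv2.imwrite("pics/p10.png",cv2.resize(f["color"][100:260,290:470,::-1],None,fx=3.5,fy=3.5,interpolation=cv2.INTER_CUBIC))
E
```

```text
clock: 16.95
tcp_pos: [0.5601, 0.2438, 0.1673]
eef_rot: [[-0.03, 1.0, 0.003], [1.0, 0.03, 0.001], [0.001, 0.003, -1.0]]
contact_force: [0.1, 3.1, 1.2]
finger_gap: 0.277
clock 16.95 tcp [0.5601 0.2438 0.1673] ytool 1.71 q [0.34 0.35 1.72 0.   1.07 0.31] F [0.1 3.1 1.2] T [ 1.19 -0.    0.09] gap 0.277 tilt z [ 0.003  0.001 -1.   ]
scene 322 362
  z 0.04 n54 x -0.054..-0.006 y -0.012..0.057
  z 0.06 n48 x -0.054..-0.004 y -0.013..0.058
  z 0.08 n74 x -0.054..0.000 y -0.041..0.057
  z 0.10 n99 x -0.054..0.004 y -0.042..0.056
  z 0.12 n74 x -0.053..-0.019 y -0.041..0.056
  z 0.14 n5 x -0.029..-0.019 y -0.029..-0.006
  head face centre [-0.021 -0.007  0.109] normal [-0.966 -0.09  -0.243] rms 0.0052626691810260156 tilt deg 14.148249062256694 lowest 0.13059085539258738
```

View pics/p10.png

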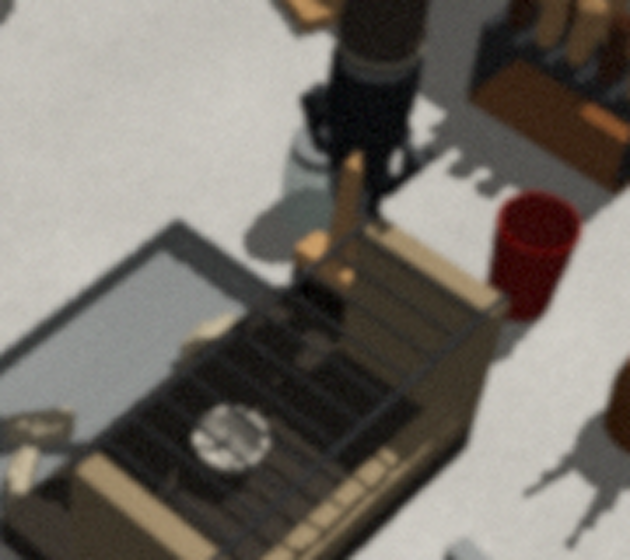

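It looks near vertical. One more small push, then I'll back off, lift with a firm grip, and measure in the clear.

```bash
python3 -m jog '[{"grip":2,"tx":-0.3,"ty":0,"tz":0,"twist":0},{"grip":2,"tx":-0.5,"ty":0,"tz":0,"twist":0},{"grip":2,"tx":-0.5,"ty":0,"tz":0,"twist":0}]' 20; python3 -m jog '[{"grip":2,"tx":0.5,"ty":0,"tz":0,"twist":0},{"grip":2,"tx":1.5,"ty":0,"tz":0,"twist":0},{"grip":2,"tx":2.5,"ty":0,"tz":-2,"twist":0},{"grip":2,"tx":2.5,"ty":0,"tz":-5,"twist":0},{"grip":2,"tx":2.5,"ty":0,"tz":-9,"twist":0},{"grip":2,"tx":2.5,"ty":0,"tz":-12,"twist":0},{"grip":2,"tx":2.5,"ty":0,"tz":-12,"twist":0},{"grip":2,"tx":2.5,"ty":0,"tz":-12,"twist":0}]' 120; python3 w.py .4088 -.3495 .287 72.7; python3 tilt.py scene top
```

```text
clock: 17.3
tcp_pos: [0.5598, 0.241, 0.1661]
eef_rot: [[-0.031, 1.0, 0.002], [1.0, 0.031, 0.004], [0.003, 0.002, -1.0]]
contact_force: [-0.0, 6.6, 1.9]
finger_gap: 0.28
clock: 17.97
tcp_pos: [0.5593, 0.2642, 0.2871]
eef_rot: [[-0.032, 0.999, 0.003], [0.999, 0.032, -0.001], [-0.002, 0.003, -1.0]]
contact_force: [-0.0, -0.5, -3.6]
finger_gap: 0.276
clock 17.97 tcp [0.5593 0.2642 0.2871] ytool 1.82 q [ 0.37  0.25  1.59 -0.    1.3   0.34] F [-0.  -0.5 -3.6] T [-0.01  0.09 -0.02] gap 0.276 tilt z [ 0.003 -0.001 -1.   ]
shift cm [-6.086e+01 -1.699e+01  5.000e-02] twist -70.88
scene 629 901
  z 0.04 n62 x -0.016..0.007 y -0.013..0.011
  z 0.06 n54 x -0.017..0.005 y -0.014..0.012
  z 0.08 n176 x -0.157..0.005 y -0.039..0.053
  z 0.10 n275 x -0.144..0.009 y -0.039..0.058
  z 0.12 n142 x -0.074..-0.002 y -0.039..0.057
  z 0.14 n109 x -0.073..0.003 y -0.041..0.056
  z 0.16 n57 x -0.075..-0.021 y -0.038..0.059
  z 0.18 n16 x -0.074..-0.068 y 0.043..0.057
  head face centre [-0.02  -0.002  0.116] normal [-0.977  0.026 -0.21 ] rms 0.007227067366468676 tilt deg 12.131258519732905 lowest 0.18702463620523066
top 565 745
  z 0.04 n24 x -0.015..-0.012 y -0.015..0.006
  z 0.06 n25 x -0.018..-0.006 y -0.015..0.009
  z 0.08 n112 x -0.160..0.002 y -0.039..0.054
  z 0.10 n364 x -0.131..0.007 y -0.044..0.057
  z 0.12 n74 x -0.074..0.000 y -0.045..0.055
  z 0.14 n75 x -0.074..-0.010 y -0.044..0.047
  z 0.16 n55 x -0.074..-0.007 y -0.045..0.048
  z 0.18 n11 x -0.075..-0.053 y 0.042..0.054
  head face centre [-0.017  0.     0.11 ] normal [-0.946 -0.008 -0.323] rms 0.00800259133242984 tilt deg 18.847062090136674 lowest 0.18824765083566963
```

Residual tilt is about 2°, well within self-righting. Next I'll carry the brush back to the rest, moving toward the robot first to clear the side wall.

```bash
python3 -m jog '[{"grip":2,"tx":0,"ty":-3,"tz":0,"twist":0},{"grip":2,"tx":0,"ty":-6,"tz":0,"twist":0},{"grip":2,"tx":0,"ty":-10,"tz":0,"twist":0},{"grip":2,"tx":-3,"ty":-13,"tz":0,"twist":0},{"grip":2,"tx":-6,"ty":-16,"tz":0,"twist":-7},{"grip":2,"tx":-10,"ty":-17,"tz":0,"twist":-14},{"grip":2,"tx":-14,"ty":-17,"tz":0,"twist":-21},{"grip":2,"tx":-18,"ty":-17,"tz":0,"twist":-28},{"grip":2,"tx":-22,"ty":-17,"tz":0,"twist":-35},{"grip":2,"tx":-26,"ty":-17,"tz":0,"twist":-42},{"grip":2,"tx":-30,"ty":-17,"tz":0,"twist":-49},{"grip":2,"tx":-34,"ty":-17,"tz":0,"twist":-56},{"grip":2,"tx":-38,"ty":-17,"tz":0,"twist":-63},{"grip":2,"tx":-42,"ty":-17,"tz":0,"twist":-70.9},{"grip":2,"tx":-46,"ty":-17,"tz":0,"twist":-70.9},{"grip":2,"tx":-50,"ty":-17,"tz":0,"twist":-70.9},{"grip":2,"tx":-54,"ty":-17,"tz":0,"twist":-70.9},{"grip":2,"tx":-58,"ty":-17,"tz":0,"twist":-70.9},{"grip":2,"tx":-60.9,"ty":-17,"tz":0,"twist":-70.9},{"grip":2,"tx":-60.9,"ty":-17,"tz":0,"twist":-70.9}]';  python3 w.py .4088 -.3495 .16 72.7
```

```text
clock: 19.73
tcp_pos: [0.4053, -0.3504, 0.2819]
eef_rot: [[-0.955, 0.298, -0.005], [0.298, 0.955, 0.004], [0.006, 0.002, -1.0]]
contact_force: [0.3, 0.5, -1.1]
finger_gap: 0.278
clock 19.73 tcp [ 0.4053 -0.3504  0.2819] ytool 72.66 q [-0.79  0.09  1.78 -0.    1.27 -2.06] F [ 0.3  0.5 -1.1] T [-0.   -0.07  0.04] gap 0.278 tilt z [-0.005  0.004 -1.   ]
shift cm [-0.39  0.16 12.19] twist -0.04
```

```bash
python3 -m jog '[{"grip":2,"tx":-0.2,"ty":0.2,"tz":2,"twist":0},{"grip":2,"tx":-0.2,"ty":0.2,"tz":5,"twist":0},{"grip":2,"tx":-0.2,"ty":0.2,"tz":7,"twist":0},{"grip":2,"tx":-0.2,"ty":0.2,"tz":8,"twist":0},{"grip":2,"tx":-0.2,"ty":0.2,"tz":8,"twist":0},{"grip":2,"tx":-0.2,"ty":0.2,"tz":8,"twist":0}]';  python3 w.py .4088 -.3495 .147 72.7; python3 tilt.py scene
```

```text
clock: 20.23
tcp_pos: [0.4091, -0.3474, 0.2037]
eef_rot: [[-0.955, 0.297, -0.003], [0.297, 0.955, 0.002], [0.004, 0.001, -1.0]]
contact_force: [0.1, -0.1, -1.9]
finger_gap: 0.281
clock 20.23 tcp [ 0.4091 -0.3474  0.2037] ytool 72.71 q [-0.78  0.17  1.86 -0.    1.11 -2.05] F [ 0.1 -0.1 -1.9] T [ 0.   -0.03 -0.  ] gap 0.281 tilt z [-0.003  0.002 -1.   ]
shift cm [-0.06 -0.22  5.67] twist 0.01
scene 688 808
  z 0.04 n46 x -0.014..-0.007 y -0.013..0.011
  z 0.06 n44 x -0.015..-0.009 y -0.012..0.011
  z 0.08 n150 x -0.021..0.008 y -0.038..0.037
  z 0.10 n242 x -0.023..0.012 y -0.041..0.039
  z 0.12 n123 x -0.024..-0.018 y -0.040..0.037
  z 0.14 n136 x -0.026..-0.018 y -0.039..0.038
  z 0.16 n54 x -0.027..-0.020 y -0.039..0.039
  head face centre [-0.018 -0.     0.119] normal [-0.963  0.013 -0.268] rms 0.007206625161154463 tilt deg 15.530629550566369 lowest 0.16504149248554625
```

```bash
python3 -m jog '[{"grip":2,"tx":0.4,"ty":-0.2,"tz":1.5,"twist":0},{"grip":2,"tx":0.4,"ty":-0.2,"tz":3.5,"twist":0},{"grip":2,"tx":0.4,"ty":-0.2,"tz":4.8,"twist":0},{"grip":2,"tx":0.4,"ty":-0.2,"tz":5.2,"twist":0},{"grip":2,"tx":0.4,"ty":-0.2,"tz":5.4,"twist":0},{"grip":2,"tx":0.4,"ty":-0.2,"tz":5.4,"twist":0},{"grip":2,"tx":0.4,"ty":-0.2,"tz":5.4,"twist":0}]' 20; python3 w.py
python3 -m jog '[{"grip":2,"tx":0,"ty":0,"tz":0.1,"twist":0},{"grip":2,"tx":0,"ty":0,"tz":0.2,"twist":0},{"grip":2,"tx":0,"ty":0,"tz":0.3,"twist":0},{"grip":2,"tx":0,"ty":0,"tz":0.3,"twist":0}]' 20; python3 tilt.py scene
```

```text
clock: 20.87
tcp_pos: [0.4065, -0.3498, 0.1529]
eef_rot: [[-0.955, 0.297, 0.002], [0.297, 0.955, -0.002], [-0.003, -0.002, -1.0]]
contact_force: [0.6, 0.5, -0.2]
finger_gap: 0.274
clock 20.87 tcp [ 0.4065 -0.3498  0.1529] ytool 72.71 q [-0.79  0.23  1.91 -0.    1.   -2.06] F [ 0.6  0.5 -0.2] T [ 0.02 -0.04  0.02] gap 0.274 tilt z [ 0.002 -0.002 -1.   ]
clock: 21.2
tcp_pos: [0.4066, -0.35, 0.1506]
eef_rot: [[-0.955, 0.298, 0.002], [0.298, 0.955, -0.002], [-0.002, -0.001, -1.0]]
contact_force: [-1.1, -0.3, 6.3]
finger_gap: 0.278
scene 451 474
  z 0.04 n41 x -0.014..-0.007 y -0.013..0.010
  z 0.06 n40 x -0.016..-0.009 y -0.012..0.012
  z 0.08 n133 x -0.021..0.006 y -0.040..0.037
  z 0.10 n231 x -0.023..0.012 y -0.040..0.039
  z 0.12 n17 x -0.023..-0.019 y -0.037..0.027
  head face centre [-0.013 -0.001  0.098] normal [0.383 0.021 0.923] rms 0.0055027010644902756 tilt deg 67.46490251303203 lowest 0.11418907743184685
```

```bash
python3 -m jog '[{"grip":2,"tx":0,"ty":0,"tz":0.15,"twist":0},{"grip":2,"tx":0,"ty":0,"tz":0.15,"twist":0},{"grip":6,"tx":0,"ty":0,"tz":0.1,"twist":0},{"grip":6,"tx":0,"ty":0,"tz":0,"twist":0},{"grip":6,"tx":0,"ty":0,"tz":0,"twist":0},{"grip":6,"tx":0,"ty":0,"tz":0,"twist":0},{"grip":6,"tx":0,"ty":0,"tz":0,"twist":0},{"grip":6,"tx":0,"ty":0,"tz":0,"twist":0},{"grip":6,"tx":0,"ty":0,"tz":-2,"twist":0},{"grip":6,"tx":0,"ty":0,"tz":-5,"twist":0},{"grip":6,"tx":0,"ty":0,"tz":-9,"twist":0},{"grip":6,"tx":0,"ty":0,"tz":-13,"twist":0},{"grip":6,"tx":3,"ty":0,"tz":-13,"twist":0},{"grip":6,"tx":7,"ty":0,"tz":-13,"twist":0},{"grip":6,"tx":11,"ty":0,"tz":-13,"twist":0},{"grip":6,"tx":11,"ty":0,"tz":-13,"twist":0},{"grip":6,"tx":11,"ty":0,"tz":-13,"twist":0}]'; python3 - <<'E'
from h import *; from cell import grab_frame
for n in ("top","scene"):
    F=grab_frame(n); W=cloud(F); x,y,z=W[...,0],W[...,1],W[...,2]
    hsv=cv2.cvtColor(F["color"],cv2.COLOR_RGB2HSV); Hh,S=hsv[...,0],hsv[...,1]
    near=(x>.32)&(x<.5)&(y<-.26)&(y>-.46)&(Hh<25)&(S>70)
    for nm,lo,hi in (("top",.185,.215),("head",.06,.085),("rim",.008,.03)):
        m=(near&(z>lo)&(z<hi)).astype(np.uint8); k,l,st,c=cv2.connectedComponentsWithStats(m)
        if k<2: continue
        q=W[m>0] if nm=="rim" else W[l==1+np.argmax(st[1:,4])]
        print(n,nm,len(q),"z",np.round(np.median(q[:,2]),4),[np.round(a,1) for a in cv2.minAreaRect(q[:,:2].astype(np.float32)*1000)])
    if n=="top": a=F["color"][60:290,140:480,::-1]
    else: b=F["color"][130:310,150:470,::-1]
z=lambda i:cv2.convertScaleAbs(cv2.resize(i,(400,300),interpolation=cv2.INTER_CUBIC),alpha=1.4)
cv2.imwrite("pics/p11.png",np.hstack([z(a),z(b)]))
E
python3 look.py pics/unused.png
```

```text
clock: 22.67
tcp_pos: [0.2989, -0.3153, 0.2778]
eef_rot: [[-0.954, 0.299, -0.0], [0.299, 0.954, 0.0], [0.0, 0.0, -1.0]]
contact_force: [0.3, 0.6, 0.6]
finger_gap: 0.704
top top 91 z 0.198 [array([ 417.1, -355. ]), array([26. , 25.3]), np.float64(75.7)]
top head 175 z 0.0765 [array([ 416.8, -354.8]), array([84.1, 34.3]), np.float64(72.5)]
top rim 309 z 0.0178 [array([ 408.8, -350. ]), array([130.1,  71.6]), np.float64(71.6)]
scene top 82 z 0.1979 [array([ 418.3, -354. ]), array([22.9, 24.8]), np.float64(69.9)]
scene head 298 z 0.0766 [array([ 417.6, -354.5]), array([83.8, 36.3]), np.float64(72.7)]
scene rim 361 z 0.0173 [array([ 409.4, -350. ]), array([126.9,  73.4]), np.float64(71.0)]
top 22 hx 0.126 hy -0.011 z 0.079
top 245 hx 0.095 hy -0.004 z 0.063
top 34 hx 0.047 hy 0.182 z 0.047
top 118 hx -0.029 hy -0.135 z 0.030
top 143 hx -0.016 hy 0.097 z 0.031
top 127 hx -0.054 hy -0.082 z 0.032
top 24 hx -0.063 hy 0.182 z 0.035
scene 103 hx -0.015 hy 0.094 z 0.033
scene 149 hx 0.091 hy 0.011 z 0.066
scene 33 hx 0.094 hy 0.047 z 0.051
scene 159 hx -0.052 hy -0.084 z 0.031
scene 90 hx 0.093 hy -0.018 z 0.072
scene 117 hx -0.026 hy -0.139 z 0.031
scene 44 hx 0.069 hy -0.076 z 0.046
```

View pics/p11.png

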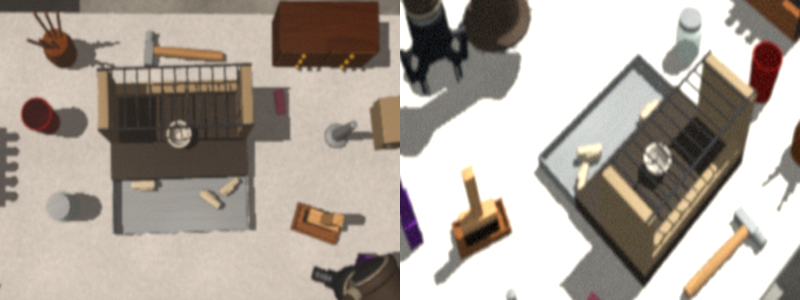

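The brush stands upright in its tray, about 9 mm and 2 mm off centre, with its top at 0.198 m. All three scraps lie flat in the pan, the crucible is unmoved, and the arm is clear. Handing in.

```bash
python3 -c "
from cell import r
print(r.observe()['clock'],r.observe()['contact_force']); print(r.finish_job())"
```

```text
22.8667 [-0.91192481  0.47138328 -0.07564583]
the job is handed in; nothing more can be done
None
```

The job is handed in at about 22.9 s of the 56 s allowed. All three scraps are in the pan, and the brush is back in its rest and released. No verdict was reported.

**What I did:**
- **Tilt:** The tool cannot tilt, so I gripped the brush handle and pivoted it to about 38° against the rest's front wall.
- **Sweep:** With the brush tilted I reached under the grate and swept scrap_a and scrap_c from the right lane, then scrap_b from the left lane.
- **Return:** I straightened the brush against the left side of the bed, set it back in the rest, let go and moved the arm clear.

**Last checks, in both camera views:**
- **Scraps:** All three lie flat in the pan. Scrap_b is closest to the bed, about 16 mm in front of its front edge.
- **Brush:** It stands upright on the rest floor, about 9 mm (across) and 2 mm (along) from the centre. Its top measured 0.198 m, as expected.
- **Crucible and bystanders:** The crucible measured the same before and after the sweeps to within about 2 mm. I judged the jar, cup and mandrel only by eye in the last picture, where they looked unmoved.
- **Robot:** The wrist force was within its noise of zero.

**What went wrong or disagreed:**
- One move command was refused because a field was missing. It caused no motion.
- The plane-fit tilt readings were unusable for the straightened brush because background and other head faces got into the fit. I judged it by its edge profile instead, which put it 2 to 4° off upright before release.

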